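# Press the missing stop peg into the page-squaring jig

### The job

Take the yellow-handled stop peg out of the dark rack, feel for the empty hole in the pale round block of the page-squaring jig, and press the peg straight down until the underside of its handle sits flush on the block; then let go of it. The block is only glued by eye, so never push on the jig with more than about 40 newtons; leave the other pegs and everything else on the table where they are.

Things in the scene. Friction and masses are not known exactly. Their poses are not given: they have to be found in the camera images.
- peg_handle (a point): Centre of the handle of the loose stop peg: an upright yellow cylinder 24 mm across, 48 mm tall, thin brass band at its lower edge, top 24 mm above this point. Its flat underside (shoulder), 24 mm below this point, carries a steel shank pointing down. z points up along the peg. 42 to 84 g. At the start it hangs by its shoulder, upright, in one of the three rack holes (which one varies).
- peg_tip (a point): Centre of the flat foot of the same peg's shank, 44 mm below the handle's centre. The shank is plain, 12 mm across and 20 mm long; its rim is broken by only 0.8 mm. The rack hole around it is 16 mm wide, a loose fit.
- rack: Dark wooden rack block, 60 mm (its x) by 200 mm (its y) by 34 mm high, fixed to the table, origin under its centre. Three pegs hang in it in a row along its y axis, 65 mm apart; there is free room on both of its x sides, so pinch a handle along the rack's x axis.
- hole_mark (a point): Where the centre of the empty hole's mouth should be, on the flat top of the pale round block, 75 mm across; x, y along the jig's sides, z up. The block was glued by eye: the real hole's centre lies 4.5 to 6.5 mm away from this point, in any direction, so feel for it; the flat top reaches 25 mm or more around. When the peg is home its shoulder rests on the block, its handle's centre 24 mm above this point.
- plug_mark (a point): Point 5 mm straight below hole_mark. The real hole is upright, 13.6 mm across, 28 mm deep, sharp-rimmed, no chamfer. In it sits a dark friction plug, its top 5 mm below the mouth at the start: a peg that finds the hole drops 5 mm onto it; about 7 N then pushes the plug on down. It stays where pushed, no spring-back. Peg home: foot 20 mm below the mouth, plug still free below.
- jig: The page-squaring jig, fixed to the table: plywood board 130 mm (its x) by 240 mm (its y), origin under its centre, low aluminium fence along its +x edge, top 30 mm up. The pale round block with the empty hole is at its +y end, top 48 mm above the origin; 130 mm away at the -y end a like yellow peg already stands home in a darker block and is part of the jig. All of this counts as the jig.
- pegblue_handle (a point): Centre of the handle of a peg with a blue handle of the same size and a thin 9 mm shank; hangs in the rack. Leave it.
- pegblack_handle (a point): Centre of the handle of a peg with a black handle of the same size and a thin 9 mm shank; hangs in the rack. Leave it.
- spool_mid (a point): Middle of a blue thread spool, 32 mm across, 40 mm tall. Leave it.
- knife_mid (a point): Middle of a grey retracted cutter knife lying flat, 155 x 26 x 18 mm. Leave it.
- gluepot_mid (a point): Middle of a closed glue jar, 56 mm across, 75 mm tall. Leave it.
- booklets_mid (a point): Middle of a pile of red booklets, 105 x 148 x 35 mm. Leave it.

How it is judged:
On the way, in this order (a step that is already met when the one before it is completed fails the run):
1. the yellow stop peg is out of the rack (distance of peg_tip from where it was at the start of the episode above 0.1 m and height (world z) of peg_tip above 0.045 m), for 0.1 s.
2. the foot of the peg has dropped at least 3 mm into the hole of the jig, peg upright (horizontal distance between peg_tip and hole_mark below 0.01 m and z of peg_tip in the frame of hole_mark below -0.003 m and angle between peg_handle's own z axis and vertical below 0.2 rad), for 0.05 s.
At the end, for the whole second after the job is handed in: The yellow stop peg stands upright (within 0.07 rad) in the jig's hole, pressed home: its foot at least 18.5 mm below the mouth (20 mm is fully home) and within 10 mm sideways of the nominal hole point; it is at rest and released (horizontal distance between peg_tip and hole_mark below 0.01 m and z of peg_tip in the frame of hole_mark below -0.0185 m and angle between peg_handle's own z axis and vertical below 0.07 rad and linear speed of peg below 0.02 m/s and contact force between the fingers and peg below 0.1 N); the robot touches nothing.
It fails at once if the jig (with its block and plug) is pushed with more than 40 N, by the peg, the fingers or the arm (contact force between any of peg, the fingers, the arm and jig above 40 N).
It fails at once if another peg, the spool, the knife, the glue jar or the booklets are moved more than 30 mm (distance of any of pegblue_handle, pegblack_handle, spool_mid, knife_mid, gluepot_mid, booklets_mid from where it was at the start of the episode above 0.03 m).
It also fails if it takes over 58 s, if anything falls off the work surface, if the arm or the gripper's body presses on something with over 40 N, if the wrist force passes 120 N, or if a joint passes its speed limit or range.

### The arm

A 6-joint arm with a two-finger parallel gripper is mounted at the origin on the work surface. World frame = base frame: x ahead of the robot, y to its left, z up, the work surface at z = 0. Lengths are in m, angles in rad, forces in N, time in s.
With the tool pointing down it reaches from about 0.35 to 0.975 m from the base axis. Payload 4.9 kg.
Tool frame: the origin (TCP) lies between the finger pads; the fingertips stand 14 mm ahead of it and the grasp point (between the pads) lies 5 mm behind it (manip.finger_overhang is the distance from the TCP to the fingertips, in m); z points along the fingers, y is the line along which they close (so a half turn about z gives the same grasp; the last joint's range is limited). The gripper opens to 85 mm and grips with 20 to 120 N. Pads are 22 mm wide; open, the fingers measure 114 mm over their backs; the gripper's body (76 mm by 85 mm) begins 54 mm behind the grasp point. The pads swing forward as they close: fully open they stand 13 mm farther back than shut.
Start: joints at [1.209, 0.053, 1.613, -0, 1.476, -0.119], TCP at [0.15, 0.607, 0.245] pointing down, gripper open.
Joint ranges: [-3.01, 3.01], [-1.01, 2.22], [0.06, 2.58], [-1.02, 4.17], [0.09, 2.62], [-3.14, 3.14]. Speed limits (rad/s): [2.57, 2.57, 3.14, 3.14, 3.14, 3.14].

### API

Orientations are given as a unit quaternion [w, x, y, z].
In Python, from plant import manip, grab_frame gives the robot as it stands.
- The arm moves only by the tool servo_tool, never from a script. Its argument "deltas" is a list that holds one entry, the list of rows, each a list of 5 numbers: the opening in per cent of the stroke, from 0 (shut) to 100 (fully open), then the shift along the world's x, y, z in m, then the turn about the world's z in degrees. A call has exactly 8 rows; each row shifts and turns the commanded pose from where the row before left it; what a row does not reach is not made up. A row lasts 1/10 s, in which the tool goes at most 50 mm and 8.59 degrees, less where a joint would pass 70% of its speed; a pose out of reach is approached as far as the arm can. A call is refused whole if a number of a shift passes 0.05 or a number of a turn 8.59, either way. A call with a gripper value outside its range is refused whole. The fingers move at their own pace and stop on an object; the grip force is fixed at half the most. Time passes only in rows, so rows that do not move let the fingers close, or fill a call up. It gives the time, the measured TCP pose, the force, the opening and the grip force at its end, in the units of the state.
- manip.state(): the state, without advancing time (a new reading comes with each control period).
- grab_frame(name): name is "side" or "top" or "wrist"; returns a dict with "pixels" (480x640x3 uint8, red, green, blue), "z_map" (480x640 float32, m along the optical axis (not along the pixel's ray), 0 where there is no reading), "fx", "fy", "cx", "cy" (pixels), "dist" ([k1, k2, p1, p2, k3] as OpenCV has them; the pictures are not rectified), "rvec" (rotation vector, rad) and "tvec" (3), from world to camera coordinates, as OpenCV has them; the wrist camera has in their place "T_tool_cam" (4x4, takes a point from camera to tool coordinates, whose origin is the TCP and whose axes are the flange's). Camera axes: x right, y down, z forward; pixel columns grow to the right and rows downward; lengths in m; the calibration is good to about 2 mm. A picture is of the moment at which its call begins: read the wrist's pose just before it.
- manip.job_done(): hands the job in; it is judged then, once.
The state is a dict: "time": time; "joint_pos": joint angles; "joint_vel": joint speeds; "joint_efforts": joint torques, N m; "tool_pos": TCP position; "tool_rot": TCP orientation; "contact_force": force on the tool from outside, world axes, zero at the start; "ft_torque": the same for the moment, N m; "gripper_width": opening from 0.0 (shut) to 1.0 (fully open); "grasp_force": force on a finger pad.
Only numpy, scipy, OpenCV 4.12 (cv2) and the standard library are available. Lean on these libraries where they do the work, as an engineer would, in place of code of your own. Each camera call takes 0.05 s, during which the arm holds its last target. There are 200 camera calls.

## Working session

There is one attempt and no reset: what is moved stays moved. The work goes in short steps, Python scripts to look and compute and a tool call to move; the robot and the scene stay as the last step left them, time stands still between calls to the robot, and variables do not carry over. Pictures are saved under pics/ and viewed, at most 10 in all, crops included, and the job is handed in when it is done.

Besides the shell and the picture viewer there is one more tool, called after "Request:" as name(argument=value, ...) on one line, values as JSON. servo_tool: Moves the arm, as the interface text tells. Its arguments: {"type":"object","properties":{"deltas":{"type":"array"}},"required":["deltas"]}

```bash
mkdir -p pics; cat > h.py <<'E'
import numpy as np, cv2
from scipy.spatial.transform import Rotation as R
from plant import manip, grab_frame
def snap(name, fn):
    s=manip.state(); f=grab_frame(name)
    if name=="wrist":
        T=np.eye(4); q=s["tool_rot"]; T[:3,:3]=R.from_quat([q[1],q[2],q[3],q[0]]).as_matrix(); T[:3,3]=s["tool_pos"]
        f["Twc"]=T@np.array(f["T_tool_cam"])
    else:
        T=np.eye(4); T[:3,:3]=R.from_rotvec(np.ravel(f["rvec"])).as_matrix(); T[:3,3]=np.ravel(f["tvec"]); f["Twc"]=np.linalg.inv(T)
    np.save(f"pics/{fn}.npy",f,allow_pickle=True); cv2.imwrite(f"pics/{fn}.png",f["pixels"][:,:,::-1]); return f
def load(fn): return np.load(f"pics/{fn}.npy",allow_pickle=True).item()
def ray(f,u,v):
    K=np.array([[f["fx"],0,f["cx"]],[0,f["fy"],f["cy"]],[0,0,1.]])
    p=cv2.undistortPoints(np.array([[[u,v]]],float),K,np.array(f["dist"],float))[0,0]
    return np.array([p[0],p[1],1.])
def pt(f,u,v):   # by depth
    z=np.median(f["z_map"][int(v)-1:int(v)+2,int(u)-1:int(u)+2]); return (f["Twc"]@np.r_[ray(f,u,v)*z,1])[:3]
def ptz(f,u,v,h): # on plane z=h
    T=f["Twc"]; d=T[:3,:3]@ray(f,u,v); o=T[:3,3]; return o+d*(h-o[2])/d[2]
E
python3 - <<'E'
from h import *
print(manip.state())
a=snap("top","top0"); b=snap("side","side0"); print(a["Twc"][:3,3],b["Twc"][:3,3])
E
```

```text
{'time': 0.0, 'joint_pos': array([ 1.20898238e+00,  5.33456493e-02,  1.61425989e+00,  2.09109648e-06,
        1.47598514e+00, -1.18980130e-01]), 'joint_vel': array([ 1.12498431e-04,  7.63122784e-05, -5.78726860e-04,  1.20335039e-03,
        9.88952855e-05, -5.80895427e-04]), 'joint_efforts': array([ 2.62727852e-03, -3.93672502e+01, -3.70187473e+01,  5.53565189e-05,
        6.78362310e-03,  1.02606222e-06]), 'tool_pos': array([0.15006547, 0.60612318, 0.24409031]), 'tool_rot': array([-2.38862949e-04,  1.21118843e-01,  9.92637511e-01, -9.70032429e-04]), 'contact_force': array([0.7861537 , 0.11678651, 0.01838192]), 'ft_torque': array([ 0.02831456,  0.01003018, -0.0257152 ]), 'grasp_force': 0.0, 'gripper_width': 1.0001103865367227}
[ 0.49561345 -0.00512884  1.07533532] [ 0.42280376 -0.58705755  0.56797773]
```

View pics/top0.png

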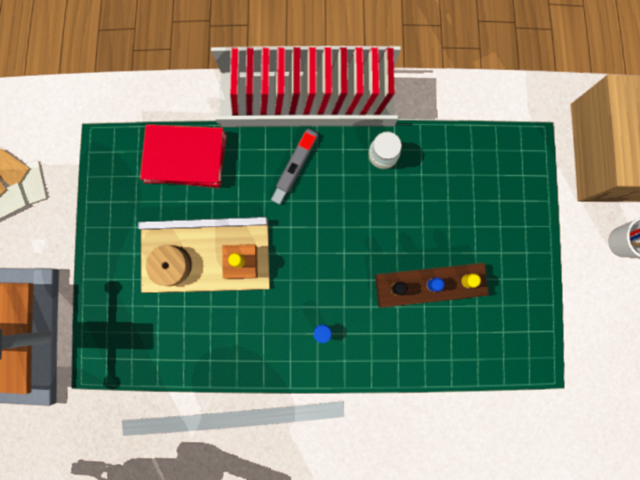

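The top view shows the loose yellow peg at the right end of the rack, at about (473,281). The pale block is at (168,265), with a dark hole dot near (165,265). Next I'll get coordinates and enlarged crops.

```bash
python3 - <<'E'
from h import *
a=load("top0")
p=a["pixels"][:,:,::-1]
A=cv2.resize(p[205:305,130:280],None,fx=5,fy=5,interpolation=cv2.INTER_CUBIC)
B=cv2.resize(p[250:320,365:505],None,fx=5,fy=5,interpolation=cv2.INTER_CUBIC)[:,:700]
cv2.imwrite("pics/c1.png",cv2.resize(np.vstack([A,np.pad(B,((0,0),(0,50),(0,0)))]),None,fx=.7,fy=.7))
for n,u,v in [("y",473,281),("blue",437,285),("blk",400,289),("block",180,268),("blockhole",165,265),("homepeg",235,260)]:
    print(n,pt(a,u,v).round(4))
print(ptz(a,473,281,.082),ptz(a,437,285,.082),ptz(a,400,289,.082),ptz(a,165,265,.048),ptz(a,168,265,.048))
E
```

```text
y [ 0.5241 -0.2731  0.0844]
blue [ 0.5177 -0.209   0.0855]
blk [ 0.5113 -0.1443  0.0858]
block [0.5504 0.2464 0.0505]
blockhole [0.556  0.2755 0.0458]
homepeg [0.5614 0.1391 0.0997]
[ 0.52419577 -0.27371709  0.082     ] [ 0.51780415 -0.20972633  0.082     ] [ 0.51137029 -0.14481546  0.082     ] [0.55590893 0.27489801 0.048     ] [0.55591408 0.26933065 0.048     ]
```

View pics/c1.png

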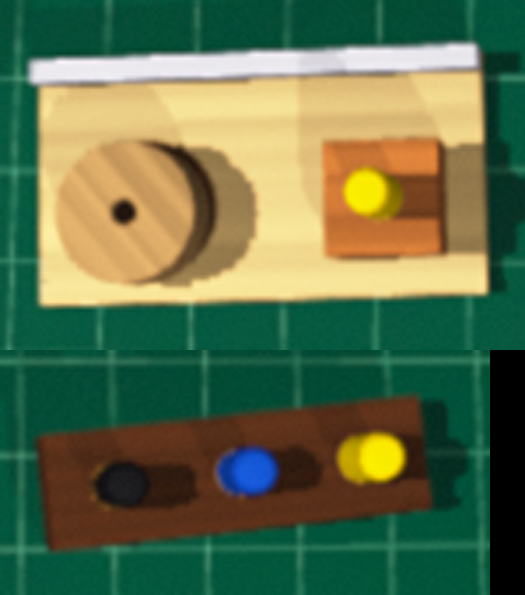

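The dark hole is visible near crop (123,212), and it sits about 136 mm from the home peg, which fits an offset of about 6 mm. The rack axis is yawed about 5.7°. I'll move toward the peg now.

Request:
servo_tool(deltas=[[[100,0.035,-0.035,0,-8.5],[100,0.035,-0.035,0,-8.5],[100,0.035,-0.035,0,-8.5],[100,0.035,-0.035,0,-8.5],[100,0.035,-0.035,0,-8.5],[100,0.035,-0.035,0,-8.5],[100,0.035,-0.035,0,-8.5],[100,0.035,-0.035,0,-8.5]]])

```text
time: 0.9
tool_pos: [0.4311, 0.3249, 0.2449]
tool_rot: [-0.0, 0.658, 0.753, -0.0]
contact_force: [0.5, 0.5, 0.2]
gripper_width: 0.997
grasp_force: 0.0
```

Request:
servo_tool(deltas=[[[100,0.01,-0.045,0,-2],[100,0.01,-0.045,0,0],[100,0.01,-0.045,0,0],[100,0.01,-0.045,0,0],[100,0.01,-0.045,0,0],[100,0.01,-0.045,0,0],[100,0.01,-0.045,0,0],[100,0.01,-0.045,0,0]]])

```text
time: 1.7
tool_pos: [0.51, -0.0352, 0.2449]
tool_rot: [-0.0, 0.669, 0.744, -0.0]
contact_force: [1.3, -0.3, 0.2]
gripper_width: 0.999
grasp_force: 0.0
```

Request:
servo_tool(deltas=[[[100,0,-0.04,0,0],[100,0,-0.04,0,0],[100,0,-0.04,0,0],[100,0,-0.04,0,0],[100,0,-0.035,0,0],[100,0,0,-0.02,0],[100,0,0,0,0],[100,0,0,0,0]]])

```text
time: 2.5
tool_pos: [0.5097, -0.2278, 0.2244]
tool_rot: [-0.001, 0.668, 0.744, -0.0]
contact_force: [0.3, -0.6, 0.3]
gripper_width: 1.003
grasp_force: 0.0
```

```bash
python3 - <<'E'
from h import *
s=manip.state(); print(s["time"],s["tool_pos"],s["joint_pos"],R.from_quat(np.roll(s["tool_rot"],-1)).as_matrix().round(3))
f=snap("wrist","w1"); print(f["Twc"].round(3))
E
```

```text
2.5 [ 0.50971943 -0.22780643  0.2243873 ] [-5.53656478e-01 -9.09647603e-02  1.78972598e+00  1.40760317e-04
  1.44514563e+00 -6.60097524e-01] [[-0.106  0.994 -0.002]
 [ 0.994  0.106  0.001]
 [ 0.002 -0.002 -1.   ]]
[[ 0.994  0.102  0.028  0.502]
 [ 0.105 -0.955 -0.278 -0.157]
 [-0.002  0.28  -0.96   0.352]
 [ 0.     0.     0.     1.   ]]
```

View pics/w1.png

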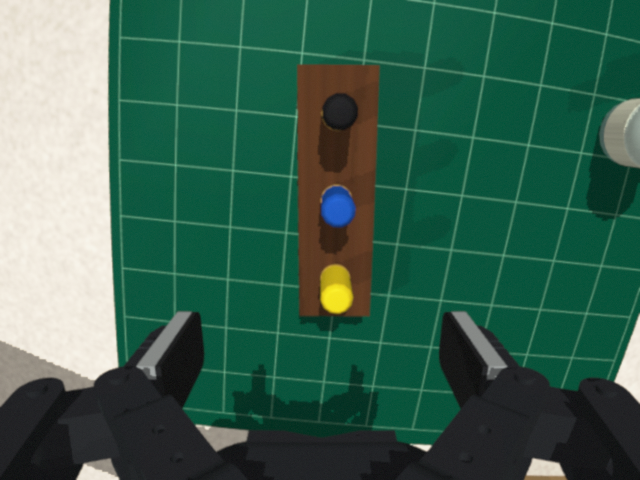

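The wrist view shows the yellow handle top at about (336,297), blue at (338,209) and black at (340,110). The gripper is aligned with the rack.

```bash
python3 - <<'E'
from h import *
f=load("w1")
for u,v in [(336,297),(338,209),(340,110)]: print(ptz(f,u,v,.082).round(4),pt(f,u,v).round(4))
E
```

```text
[ 0.5251 -0.2734  0.082 ] [ 0.5249 -0.2723  0.0845]
[ 0.519  -0.2093  0.082 ] [ 0.5188 -0.2088  0.0847]
[ 0.5128 -0.1453  0.082 ] [ 0.5128 -0.1454  0.084 ]
```

Request:
servo_tool(deltas=[[[100,0.008,-0.023,0,0],[100,0.007,-0.023,0,0],[100,0,0,-0.04,0],[100,0,0,-0.04,0],[100,0,0,-0.04,0],[100,0,0,-0.03,0],[100,0,0,-0.017,0],[100,0,0,0,0]]])

```text
time: 3.35
tool_pos: [0.5242, -0.2728, 0.0562]
tool_rot: [-0.002, 0.668, 0.744, -0.0]
contact_force: [-0.7, 0.7, 0.7]
gripper_width: 0.997
grasp_force: 0.0
```

Request:
servo_tool(deltas=[[[0,0,0,0,0],[0,0,0,0,0],[0,0,0,0,0],[0,0,0,0,0],[0,0,0,0,0],[0,0,0,0,0],[0,0,0,0,0],[0,0,0,0,0]]])

```text
time: 4.15
tool_pos: [0.5261, -0.2749, 0.0598]
tool_rot: [0.001, 0.669, 0.744, 0.0]
contact_force: [-0.7, 1.0, 6.4]
gripper_width: 0.267
grasp_force: 58.6
```

Request:
servo_tool(deltas=[[[0,0,0,0.01,0],[0,0,0,0.02,0],[0,0,0,0.03,0],[0,0,0,0.03,0],[0,0,0,0.02,0],[0,0,0.04,0,0],[0,0,0.04,0,0],[0,0,0.04,0,0]]])

```text
time: 4.95
tool_pos: [0.5248, -0.1532, 0.1685]
tool_rot: [-0.0, 0.669, 0.743, 0.0]
contact_force: [-0.0, 0.8, -0.2]
gripper_width: 0.261
grasp_force: 59.5
```

Request:
servo_tool(deltas=[[[0,0.002,0.04,0,0],[0,0.002,0.04,0,0],[0,0.002,0.04,0,0],[0,0.002,0.04,0,0],[0,0.002,0.04,0,0],[0,0.002,0.04,0,0],[0,0.002,0.04,0,0],[0,0,0,0,0]]])

```text
time: 5.75
tool_pos: [0.5386, 0.1295, 0.1684]
tool_rot: [-0.001, 0.667, 0.745, 0.0]
contact_force: [0.4, -0.1, -0.6]
gripper_width: 0.27
grasp_force: 59.5
```

```bash
python3 - <<'E'
from h import *
s=manip.state(); print(s["time"],s["tool_pos"],s["contact_force"],s["gripper_width"])
f=snap("wrist","w2"); b=snap("side","s2")
cv2.imwrite("pics/ws.png",np.hstack([cv2.resize(x["pixels"][:,:,::-1],(800,600)) for x in [f]]))
E
```

```text
5.75 [0.53863464 0.12945514 0.16835512] [ 0.40715445 -0.14537925 -0.60767504] 0.2699293119548645
```

View pics/ws.png

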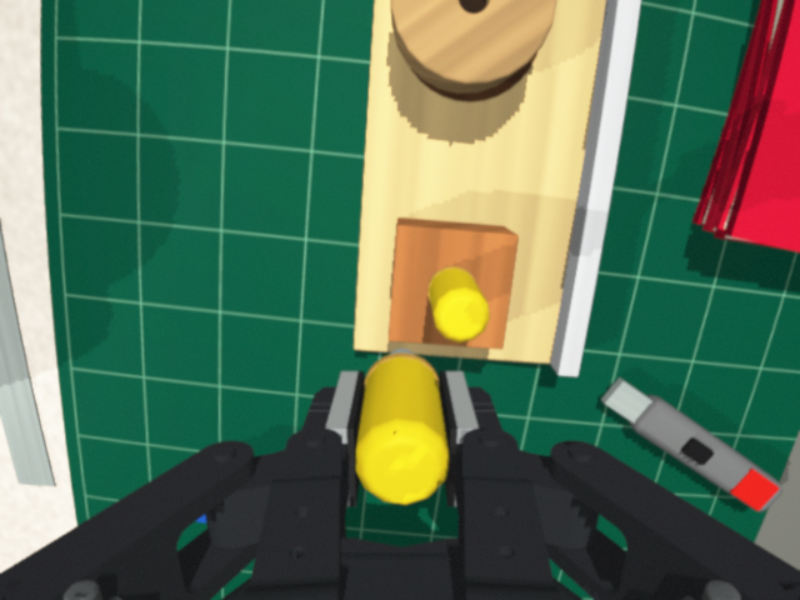

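View pics/s2.png

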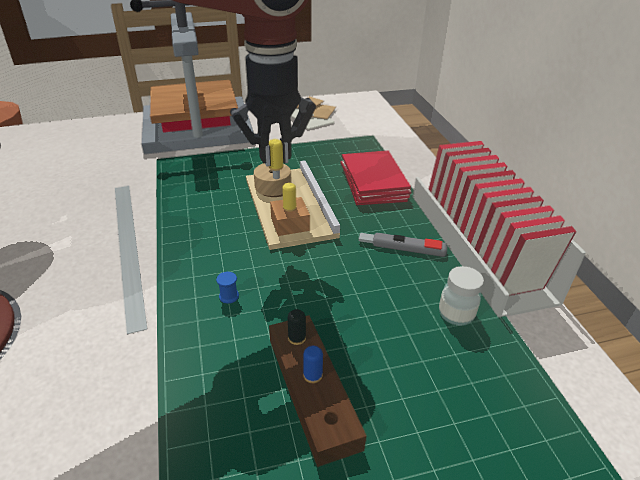

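The peg is held and roughly upright, and the other pegs haven't moved. The block's hole is cut off at the top edge of the wrist view, (473,0), so I'll move closer to see it.

Request:
servo_tool(deltas=[[[0,0.005,0.02,0,0],[0,0.005,0.02,0,0],[0,0.005,0.02,0,0],[0,0,0,0,0],[0,0,0,0,0],[0,0,0,0,0],[0,0,0,0,0],[0,0,0,0,0]]])

```text
time: 6.65
tool_pos: [0.5542, 0.1849, 0.1683]
tool_rot: [0.0, 0.669, 0.743, -0.0]
contact_force: [0.1, -0.6, -0.4]
gripper_width: 0.265
grasp_force: 59.5
```

```bash
python3 - <<'E'
from h import *
s=manip.state(); print(s["time"],s["tool_pos"],s["contact_force"],s["gripper_width"])
f=snap("wrist","w3"); 
cv2.imwrite("pics/w3b.png",cv2.resize(f["pixels"][:,:,::-1],(800,600)))
E
```

```text
6.65 [0.55422009 0.18489713 0.1683207 ] [ 0.11941177 -0.5796857  -0.35888567] 0.26514978618568763
```

View pics/w3b.png

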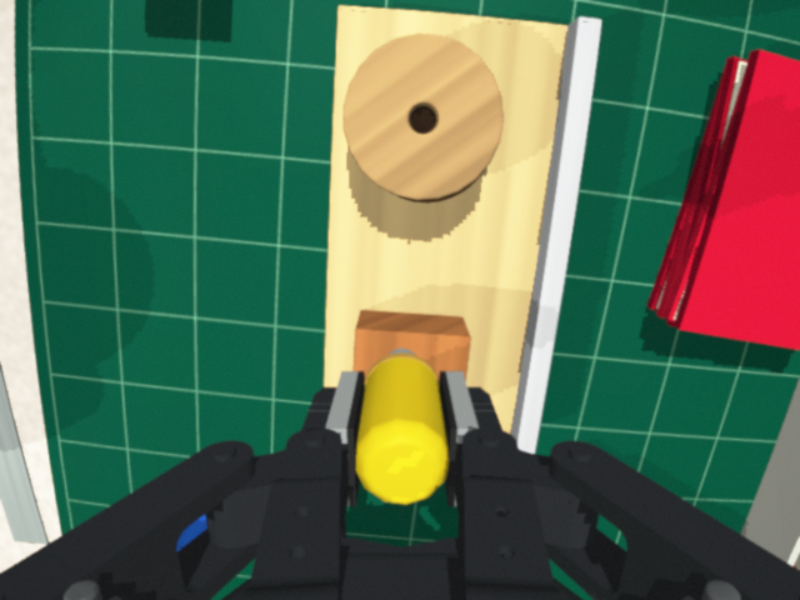

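The hole is clearly visible at (424,118) in the enlarged view, which is (339,94) native. The block spans about (345–503, 35–200).

```bash
python3 - <<'E'
from h import *
f=load("w3")
g=cv2.cvtColor(f["pixels"],cv2.COLOR_RGB2GRAY)[80:110,322:358]
m=(g<90).astype(np.uint8); M=cv2.moments(m,True); u,v=M["m10"]/M["m00"]+322,M["m01"]/M["m00"]+80; print(u,v,M["m00"])
print("hole",ptz(f,u,v,.048).round(4), pt(f,u,v), pt(f,u+20,v), pt(f,u-20,v))
for n,u,v,h in [("shank front",321,281,.1226)]: print(n,ptz(f,u,v,h).round(4),pt(f,u,v+1).round(4))
for u,v in [(321,385),(321,378),(321,393)]: print(pt(f,u,v).round(4), ptz(f,u,v,.1906+.0).round(4))
a=load("top0"); print([ptz(a,130+123/3.5,205+212/3.5,.048),ptz(a,130+126/3.5,205+212/3.5,.048)])
E
```

```text
337.92401960784315 94.34313725490196 408.0
hole [0.5546 0.2749 0.048 ] [0.5546707  0.2750464  0.04565056] [0.56595491 0.27591642 0.05051615] [0.54308886 0.27345951 0.05046329]
shank front [0.5538 0.1879 0.1226] [0.5536 0.1903 0.13  ]
[0.5545 0.1823 0.1931] [0.5546 0.1805 0.1906]
[0.5542 0.1843 0.1926] [0.5544 0.183  0.1906]
[0.5548 0.1794 0.193 ] [0.5549 0.1776 0.1906]
[array([0.55487082, 0.27460996, 0.048     ]), array([0.55487247, 0.27301876, 0.048     ])]
```

Request:
servo_tool(deltas=[[[0,0,0.03,0,0],[0,0,0.03,0,0],[0,0.0005,0.03,-0.02,0],[0,0,0,-0.02,0],[0,0,0,-0.02,0],[0,0,0,0,0],[0,0,0,0,0],[0,0,0,0,0]]])

```text
time: 7.5
tool_pos: [0.5557, 0.2757, 0.1099]
tool_rot: [0.001, 0.669, 0.744, 0.001]
contact_force: [-0.3, 0.3, -0.1]
gripper_width: 0.267
grasp_force: 59.5
```

Request:
servo_tool(deltas=[[[0,0,0,-0.003,0],[0,0,0,-0.003,0],[0,0,0,-0.003,0],[0,0,0,-0.003,0],[0,0,0,-0.002,0],[0,0,0,-0.002,0],[0,0,0,0,0],[0,0,0,0,0]]])

```text
time: 8.3
tool_pos: [0.5547, 0.2757, 0.0922]
tool_rot: [-0.0, 0.669, 0.744, -0.0]
contact_force: [0.0, -0.4, -0.2]
gripper_width: 0.266
grasp_force: 59.5
```

Request:
servo_tool(deltas=[[[0,0,0,-0.001,0],[0,0,0,-0.001,0],[0,0,0,-0.001,0],[0,0,0,-0.001,0],[0,0,0,0,0],[0,0,0,0,0],[0,0,0,0,0],[0,0,0,0,0]]])

```text
time: 9.1
tool_pos: [0.5549, 0.2757, 0.0887]
tool_rot: [0.0, 0.669, 0.744, 0.0]
contact_force: [-1.4, -0.3, 4.2]
gripper_width: 0.26
grasp_force: 59.9
```

Request:
servo_tool(deltas=[[[0,0,0,-0.001,0],[0,0,0,-0.001,0],[0,0,0,-0.001,0],[0,0,0,0,0],[0,0,0,0,0],[0,0,0,0,0],[0,0,0,0,0],[0,0,0,0,0]]])

```text
time: 9.9
tool_pos: [0.555, 0.2757, 0.086]
tool_rot: [0.0, 0.669, 0.744, 0.0]
contact_force: [-2.9, -0.5, 5.5]
gripper_width: 0.265
grasp_force: 60.2
```

It's in the hole: the plug is giving way at 5.5 N. I'll ease off in x and press on down.

Request:
servo_tool(deltas=[[[0,-0.0005,0,-0.001,0],[0,-0.0005,0,-0.001,0],[0,0,0,-0.001,0],[0,0,0,-0.001,0],[0,0,0,-0.001,0],[0,0,0,0,0],[0,0,0,0,0],[0,0,0,0,0]]])

```text
time: 10.7
tool_pos: [0.5547, 0.2758, 0.0814]
tool_rot: [0.001, 0.669, 0.744, 0.001]
contact_force: [-0.5, -0.8, 4.9]
gripper_width: 0.265
grasp_force: 60.2
```

Request:
servo_tool(deltas=[[[0,0,0,-0.001,0],[0,0,0,-0.001,0],[0,0,0,-0.001,0],[0,0,0,-0.001,0],[0,0,0,-0.001,0],[0,0,0,-0.001,0],[0,0,0,0,0],[0,0,0,0,0]]])

```text
time: 11.5
tool_pos: [0.5547, 0.2757, 0.0754]
tool_rot: [0.001, 0.669, 0.744, 0.001]
contact_force: [-1.1, -0.2, 6.3]
gripper_width: 0.267
grasp_force: 60.2
```

Request:
servo_tool(deltas=[[[0,0,0,-0.0005,0],[0,0,0,-0.0005,0],[0,0,0,-0.0005,0],[0,0,0,-0.0005,0],[0,0,0,0,0],[0,0,0,0,0],[0,0,0,0,0],[0,0,0,0,0]]])

```text
time: 12.3
tool_pos: [0.5548, 0.2758, 0.0737]
tool_rot: [0.001, 0.669, 0.744, 0.001]
contact_force: [-0.9, -1.3, 7.0]
gripper_width: 0.267
grasp_force: 60.4
```

Request:
servo_tool(deltas=[[[0,0,0,-0.0005,0],[0,0,0,-0.0005,0],[0,0,0,-0.0005,0],[0,0,0,-0.0005,0],[0,0,0,0,0],[0,0,0,0,0],[0,0,0,0,0],[0,0,0,0,0]]])

```text
time: 13.1
tool_pos: [0.555, 0.2759, 0.0736]
tool_rot: [0.001, 0.668, 0.744, 0.001]
contact_force: [-5.8, -2.6, 14.1]
gripper_width: 0.269
grasp_force: 61.2
```

The peg stopped at z = 0.0736 with the force up to 14 N, which matches the predicted home height of 0.0738. I'll unload slightly, release and look.

Request:
servo_tool(deltas=[[[0,0,0,0.001,0],[0,0,0,0,0],[30,0,0,0,0],[40,0,0,0,0],[60,0,0,0,0],[100,0,0,0,0],[100,0,0,0,0],[100,0,0,0,0]]])

```text
time: 13.9
tool_pos: [0.5537, 0.2756, 0.0711]
tool_rot: [-0.0, 0.669, 0.744, -0.0]
contact_force: [0.7, 0.0, -0.3]
gripper_width: 1.001
grasp_force: 0.0
```

Request:
servo_tool(deltas=[[[100,0,0,0.01,0],[100,0,0,0.02,0],[100,0,0,0.03,0],[100,0,0,0.03,0],[100,0,0,0.02,0],[100,0,-0.04,0,0],[100,0,-0.04,0,0],[100,0,0,0,0]]])

```text
time: 14.7
tool_pos: [0.5542, 0.1924, 0.1825]
tool_rot: [0.001, 0.67, 0.742, 0.0]
contact_force: [-0.9, -0.1, 0.4]
gripper_width: 0.998
grasp_force: 0.0
```

```bash
python3 - <<'E'
from h import *
s=manip.state(); print(s["time"],s["tool_pos"],s["contact_force"],s["gripper_width"])
f=snap("wrist","w4"); cv2.imwrite("pics/w4b.png",cv2.resize(f["pixels"][:,:,::-1],(800,600)))
E
```

```text
14.7 [0.55416223 0.19240198 0.18251323] [-0.8589632  -0.0567841   0.35468965] 0.9977014463816088
```

View pics/w4b.png

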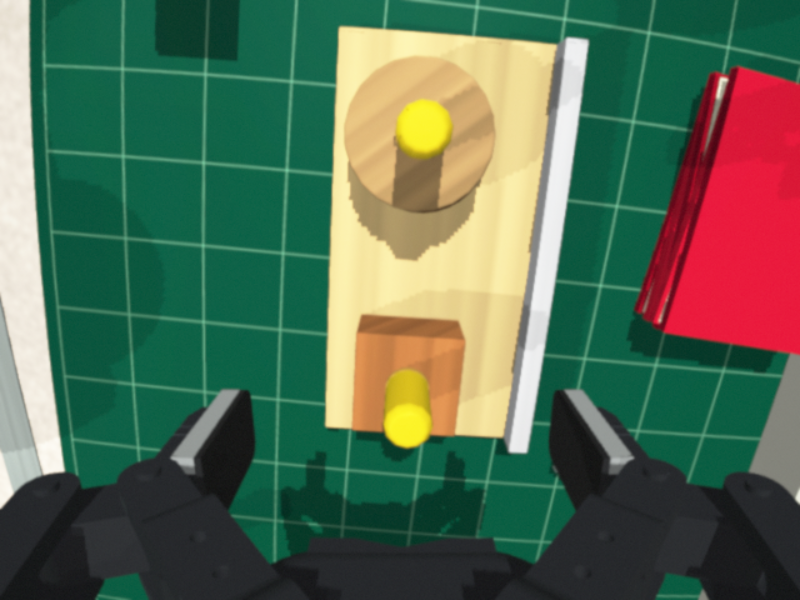

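The peg stands upright in the block, top at (424,127), with the fingers clear of it. I'll compare its top height with the home peg's, whose top is at (407,427).

```bash
python3 - <<'E'
from h import *
f=load("w4"); a=snap("top","top4")
for g,ps in [(f,[(339,102),(326,341),(356,102)]),(a,[(235,260),(168,265)])]:
    for u,v in ps: print(u,v,pt(g,u,v).round(4))
Z=a["z_map"]; 
ys,xs=np.mgrid[245:285,145:195]
P=np.array([pt(a,x,y) for y,x in zip(ys.ravel(),xs.ravel())]); h=P[P[:,2]>.08]; print(np.median(h,0).round(4),h[:,2].max().round(4))
w=np.array([pt(f,x,y) for y in range(85,120,2) for x in range(322,358,2)]);w=w[w[:,2]>.08];print(np.median(w,0).round(4),w[:,2].std())
w=np.array([pt(f,x,y) for y in range(325,358,2) for x in range(310,342,2)]);w=w[w[:,2]>.09];print(np.median(w,0).round(4))
E
```

```text
339 102 [0.5547 0.2758 0.0986]
326 341 [0.5622 0.143  0.0983]
356 102 [0.5631 0.2768 0.0985]
235 260 [0.5614 0.1391 0.0998]
168 265 [0.531  0.1562 0.4716]
[0.532  0.1482 0.4826] 0.5013
[0.5547 0.2757 0.0982] 0.0008782070206676476
[0.5618 0.1435 0.0981]
```

The new peg's top matches the home peg's height (0.0982 m against 0.0981 m), so it is fully seated.

```bash
python3 -c "
from plant import manip
print(manip.job_done())"
```

```text
the job is handed in; nothing more can be done
None
```

The yellow stop peg is pressed home in the pale block and released, and I've handed the job in: its top is level with the home peg's, the highest wrist force reading while pressing was about 14 N, and the run took about 15 s.

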